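Clear the pile of containers off the microscope bench

ROBOT

A 6-joint arm with a two-finger parallel gripper is mounted at the origin on the work surface. World frame = base frame: x ahead of the robot, y to its left, z up, the work surface at z = 0. Lengths are in m, angles in degrees, forces in N, time in s.
With the tool pointing down it reaches from about 0.25 to 0.725 m from the base axis. Payload 9.7 kg.
Tool frame: the origin (TCP) lies at the very end of the fingers, on their centre line; the grasp point (between the pads) lies grasp_offset behind it (grasp_offset is the distance from the TCP to the grasp point, in m); z points along the fingers, y is the line along which they close (so a half turn about z gives the same grasp; the last joint's range is limited). The gripper opens to 85 mm and grips with 20 to 120 N. Pads are 22 mm wide; open, the fingers measure 114 mm over their backs; the gripper's body (76 mm by 85 mm) begins 54 mm behind the grasp point. The pads swing forward as they close: fully open they stand 13 mm farther back than shut.
Start: joints at [-72.708, 4.979, 10.078, 95.1, 0, 90], TCP at [0.163, -0.525, 0.209] pointing down, gripper open.
Joint ranges: [-179.16, 179.16], [-48.56, 103.87], [-65.8, 70.77], [-126.05, 130.52], [-82.76, 87.17], [-180, 180]. Speed limits (degrees/s): [127.2, 127.2, 147.25, 180, 180, 180].

INTERFACE

Orientations are given as [roll, pitch, yaw] about the fixed x, y, z axes, in that order (R = Rz(yaw) Ry(pitch) Rx(roll)).
In Python, from workcell import get_obs, camera, calibration, job_done, recognise, cut_out, mark_of, grasp_offset gives the robot as it stands.
- The arm moves only by the tool servo_tool, never from a script. Its argument "moves" is a list of rows, each a list of 3 entries, a list of its own where there are three numbers: the turn, a rotation vector about the tool's x, y, z in degrees, then the shift along the tool's x, y, z in m, then the opening in per cent of the stroke, from 0 (shut) to 100 (fully open). In form: [[[ax, ay, az], [x, y, z], claw], ...]. A call has 1 to 12 rows; each row shifts and turns the commanded pose from where the row before left it, along the tool's axes as they then stand; what a row does not reach is not made up. A row lasts 1/10 s, in which the tool goes at most 50 mm and 8.59 degrees, less where a joint would pass 70% of its speed; a pose out of reach is approached as far as the arm can. A call is refused whole if a number of a shift passes 0.05 or a number of a turn 8.59, either way. A call with a gripper value outside its range is refused whole. The fingers move at their own pace and stop on an object; "force" is the grip in N (left out, the last holds). Time passes only in rows, so rows that do not move let the fingers close. It gives the time, the measured TCP pose, the force, the opening and the grip force at its end, in the units of the state.
- get_obs(): the state, without advancing time (a new reading comes with each control period).
- camera(name): name is "scene" or "side" or "wrist"; returns (picture, depth): 384x512x3 uint8, red, green, blue; 384x512 float32, m along the optical axis (not along the pixel's ray), 0 where there is no reading.
- calibration(name): a dict with "camera_matrix" (3x3 intrinsics, pixels), "R" (3x3) and "t" (3): a world point X has camera coordinates R X + t. Camera axes: x right, y down, z forward; pixel columns grow to the right and rows downward; lengths in m; the calibration is good to about 2 mm. A picture is of the moment at which its call begins: read the wrist's pose just before it. calibration takes no time and is no camera call; for the wrist camera it gives the pose at the moment of the call.
- job_done(): hands the job in; it is judged then, once.
Trained networks look in the newest picture that a camera, given by its name, has taken for a name from the list of things; names that differ only in an ending like _2 or _b are one class to them, and where a whole thing is asked for, a point or a joint stands for the part that bears it (a point fixed in the world has none). Each returns a list of dicts, best first, with "score" (0 to 1); they miss things now and then, are a little off and sometimes report something else, mostly with a low value. They report only what shows in the picture. A call takes as long as a camera call. They do not tell look-alikes from the thing itself.
- recognise(name, camera): "xyz" ([x, y, z] in m, in the coordinates of the camera as it stood for that picture, good to about 4 mm: the middle of the surface that is visible of it).
- cut_out(name, camera): "mask" (384x512 bool, what is visible of it).
- mark_of(name, camera): "xyz" ([x, y, z] in m, in the coordinates of the camera as it stood for that picture, good to about 4 mm: a listed point, or the origin of a listed thing).
The state is a dict: "time": time; "q": joint angles; "qd": joint speeds; "joint_efforts": joint torques, N m; "ee_pos": TCP position; "tcp_rot": TCP orientation; "wrist_force": force on the tool from outside, world axes, zero at the start; "torque": the same for the moment, N m; "opening": finger opening in m; "grasp_force": force on a finger pad.
Only numpy, scipy, OpenCV 4.12 (cv2) and the standard library are available. Lean on these libraries where they do the work, as an engineer would, in place of code of your own. Each camera call takes 0.05 s, during which the arm holds its last target. There are 200 camera calls.

TASK

Take apart the pile of four containers on the lab bench and put each one away, upright, in the shallow rimmed tray of its own shape and size: the slide box in the oblong tray, the round tin in the large round tray, the square case in the square tray and the little jar in the small round tray. Each must stand flat on its tray's floor inside the rim, near the middle, with the slide box and the square case lined up with the sides of their trays. Keep the containers upright all the time, and leave the petri dish and the little reagent bottle where they stand.

Things in the scene. Friction and masses are not known exactly. Their poses are not given: they have to be found in the camera images.
- slide_box: Bottom of the pile: white plastic box for microscope slides, closed, 96 (its x) x 60 (its y) x 36 mm high, flat top, about 160 g, loose. Origin: centre of its underside, z up.
- tin: Second in the pile, on the slide box: round lidded metal tin, 52 mm diameter, 38 mm high, flat top, about 140 g, loose. Origin: centre of its underside, z up.
- cover_case: Third in the pile, on the tin: square grey plastic cover-glass case, closed, 36 x 36 x 36 mm, sides along its x and y, flat top, about 80 g, loose. Origin: centre of its underside, z up.
- jar: Top of the pile, on the square case: little round amber jar with a white lid, 28 mm diameter, 36 mm high, about 60 g, loose. Origin: centre of its underside, z up.
- tray_oblong: Oblong tray, black rubber floor with a metal rim: inside 112 (its x) x 76 mm (its y), rim 3 mm thick. The floor is 2 mm and the top of the rim 6 mm above the table. Fixed to the table. Origin: centre of its underside, z up, x along its long sides.
- tray_round_large: Larger round tray, black rubber floor with a metal rim: 68 mm inside diameter, rim 3 mm thick, floor 2 mm and rim top 6 mm above the table. Fixed to the table. Origin: centre of its underside, z up.
- tray_square: Square tray, black rubber floor with a metal rim: inside 52 x 52 mm, rim 3 mm thick, floor 2 mm and rim top 6 mm above the table. Fixed to the table. Origin: centre of its underside, z up, x and y along its sides.
- tray_round_small: Smaller round tray, black rubber floor with a metal rim: 44 mm inside diameter, rim 3 mm thick, floor 2 mm and rim top 6 mm above the table. Fixed to the table. Origin: centre of its underside, z up.
- petri_dish: Bystander to leave alone: closed glass petri dish, 90 mm diameter, 15 mm high, loose, in the middle of the far part of the work area. Origin: centre of its underside, z up.
- reagent_bottle: Bystander to leave alone: small amber bottle with a black cap, 34 mm diameter, 60 mm high, loose, at the left side of the work area. Origin: centre of its underside, z up.
There are look-alikes about, which are no part of the job. Leave any yellow look-alike of the slide_box alone.

How it is judged:
By the outcome, as a careful person would: the job done as asked, in the order asked, and still so for the second after the job is handed in, with the robot touching nothing.
It also fails if it takes over 128 s, if anything falls off the work surface, if the arm or the gripper's body presses on something with over 40 N, if the wrist force passes 120 N, or if a joint passes its speed limit or range.

## Working session

There is one attempt and no reset: what is moved stays moved. The work goes in short steps, Python scripts to look and compute and a tool call to move; the robot and the scene stay as the last step left them, time stands still between calls to the robot, and variables do not carry over. Pictures are saved under pics/ and viewed, at most 14 in all, crops included, and the job is handed in when it is done.

Besides the shell and the picture viewer there is one more tool, called after "Call:" as name([rows], argument=value, ...), one row to a line, values as JSON. servo_tool: Moves the arm, as the interface text tells. Its arguments: {"type":"object","properties":{"moves":{"type":"array"},"force":{"type":"number"}},"required":["moves"]}

```bash
mkdir -p pics; cat > h.py <<'E'
import numpy as np, cv2
from workcell import *
def snap(n,f=None):
    im,d=camera(n); c=calibration(n)
    if f: cv2.imwrite('pics/'+f,im[:,:,::-1])
    return im,d,c
def cam2w(c,p):
    return np.array(c['R']).T@(np.array(p)-np.array(c['t']))
def cloud(d,c,m=None):
    K=np.array(c['camera_matrix']); 
    if m is None: m=np.ones(d.shape,bool)
    v,u=np.nonzero(m&(d>0)); z=d[v,u]
    P=np.stack([(u-K[0,2])/K[0,0]*z,(v-K[1,2])/K[1,1]*z,z],1)
    return (P-np.array(c['t']))@np.array(c['R']),u,v
def pix(c,X):
    p=np.array(c['camera_matrix'])@(np.array(c['R'])@np.array(X)+np.array(c['t'])); return (p[:2]/p[2]).round()
E
python3 - <<'E'
from h import *
o=get_obs();print(o); print(grasp_offset if not callable(grasp_offset) else grasp_offset())
names="slide_box tin cover_case jar tray_oblong tray_round_large tray_square tray_round_small petri_dish reagent_bottle".split()
for cn in ["scene","side"]:
    im,d,c=snap(cn,cn+'0.png'); print(cn,'cam at',cam2w(c,[0,0,0]).round(3))
    for n in names:
        for r in mark_of(n,cn)[:3]:
            w=cam2w(c,r['xyz']); print(n,round(r['score'],2),w.round(3),pix(c,w))
E
```

```text
{'time': 0.0, 'q': array([-7.27074473e+01,  5.01129855e+00,  1.00342123e+01,  9.50990773e+01,
       -1.40854797e-03,  9.00013150e+01]), 'qd': array([-0.0698478 , -0.00909274, -0.00801312, -0.02527145,  0.0150211 ,
       -0.01222811]), 'joint_efforts': array([ 1.18870415e-03, -5.20388389e+01,  4.64804435e+01,  1.62467931e-02,
        1.21771741e-04,  1.71078443e-05]), 'ee_pos': array([ 0.16340425, -0.52489636,  0.20787902]), 'tcp_rot': array([-1.79923836e+02,  1.41029480e-03,  1.72912395e+01]), 'wrist_force': array([-0.04504342, -0.62571375, -0.23097264]), 'torque': array([-0.03147872,  0.00895303,  0.01606712]), 'grasp_force': 0.0, 'opening': 0.08526082797412007}
0.0187
scene cam at [1.195 0.169 0.643]
slide_box 0.9 [ 0.427 -0.275 -0.   ] [144. 184.]
slide_box 0.85 [ 0.448 -0.139 -0.   ] [190. 196.]
tin 0.53 [ 0.429 -0.276  0.037] [140. 173.]
cover_case 0.82 [ 0.425 -0.277  0.075] [138. 160.]
jar 0.77 [ 0.424 -0.274  0.113] [137. 148.]
tray_oblong 0.62 [0.62  0.181 0.003] [311. 264.]
tray_square 0.88 [ 0.409  0.276 -0.003] [356. 208.]
tray_round_small 0.69 [ 0.479 -0.011  0.002] [2
[... 156 characters left out ...]
] [398. 255.]
side cam at [0.032 0.757 0.681]
slide_box 0.92 [ 0.453 -0.138 -0.   ] [318. 192.]
slide_box 0.87 [ 0.427 -0.273 -0.002] [347. 173.]
tin 0.63 [ 0.431 -0.275  0.033] [347. 163.]
cover_case 0.76 [ 0.426 -0.276  0.07 ] [350. 152.]
jar 0.65 [ 0.429 -0.275  0.107] [350. 140.]
jar 0.21 [ 0.482 -0.012 -0.001] [285. 212.]
tray_oblong 0.76 [ 0.617  0.177 -0.002] [198. 234.]
tray_oblong 0.3 [ 0.486 -0.015 -0.   ] [284. 211.]
tray_round_large 0.53 [ 0.612 -0.171  0.002] [275. 170.]
tray_square 0.82 [ 0.408  0.28  -0.004] [242. 298.]
tray_round_small 0.65 [ 0.484 -0.014  0.001] [285. 211.]
petri_dish 0.69 [ 0.664 -0.01  -0.001] [229. 191.]
reagent_bottle 0.59 [0.565 0.371 0.002] [155. 293.]
```

View pics/scene0.png

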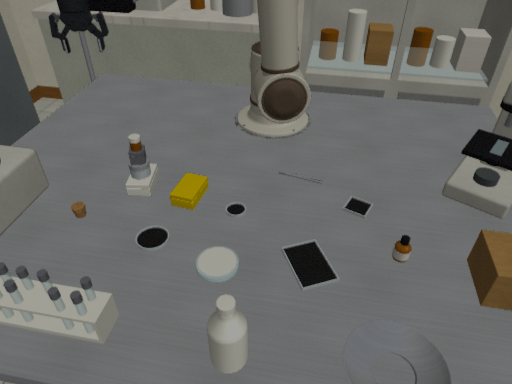

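```bash
python3 - <<'E'
from h import *
# refine: per height slabs of the pile, fused both cameras
import cv2
fus=[]
for cn in ["scene","side"]:
    im,d,c=snap(cn)
    P,u,v=cloud(d,c); fus.append(P)
    if cn=="scene":
        cr=im[110:220,90:260]; cv2.imwrite('pics/crop0.png',cv2.resize(cr,None,fx=4.5,fy=4.5,interpolation=cv2.INTER_CUBIC)[:,:,::-1])
def box(P,x,y,r): return P[(abs(P[:,0]-x)<r)&(abs(P[:,1]-y)<r)]
for nm,top in [('jar',.146),('case',.110),('tin',.074),('box',.036)]:
  for P in fus:
    Q=box(P,.427,-.275,.075); print(nm,[ (lambda S:(len(S),S[:,:2].mean(0).round(4),S[:,:2].min(0).round(3),S[:,:2].max(0).round(3)))(Q[abs(Q[:,2]-top)<.004])])
for nm,x,y in [('obl',.618,.179),('sq',.409,.278),('rs',.481,-.013),('rl',.611,-.173)]:
  for P in fus:
    Q=box(P,x,y,.09 if nm=='obl' else .048); S=Q[(Q[:,2]>.0042)&(Q[:,2]<.012)]
    if len(S)>5: print(nm,len(S),S[:,:2].min(0).round(4),S[:,:2].max(0).round(4),cv2.minAreaRect((S[:,:2]*1000).astype(np.float32)))
E
```

```text
jar [(74, array([ 0.4278, -0.2742]), array([ 0.412, -0.288]), array([ 0.441, -0.262]))]
jar [(46, array([ 0.4257, -0.273 ]), array([ 0.412, -0.29 ]), array([ 0.439, -0.259]))]
case [(82, array([ 0.4325, -0.2712]), array([ 0.402, -0.296]), array([ 0.447, -0.254]))]
case [(60, array([ 0.4225, -0.2669]), array([ 0.404, -0.296]), array([ 0.446, -0.248]))]
tin [(102, array([ 0.4398, -0.2687]), array([ 0.404, -0.3  ]), array([ 0.454, -0.249]))]
tin [(70, array([ 0.4267, -0.2615]), array([ 0.402, -0.29 ]), array([ 0.453, -0.248]))]
box [(296, array([ 0.446 , -0.2642]), array([ 0.374, -0.304]), array([ 0.479, -0.237]))]
box [(258, array([ 0.4232, -0.2648]), array([ 0.376, -0.308]), array([ 0.477, -0.237]))]
obl 431 [0.5494 0.0912] [0.698  0.2401] ((623.6884155273438, 168.05105590820312), (148.90643310546875, 136.72885131835938), 6.900655269622803)
obl 148 [0.5488 0.1164] [0.687  0.2397] ((618.5352783203125, 178.53103637695312), (118.55382537841797, 85.6301040649414), 29.269710540771484)
sq 133 [0.3762 0.2416] [0.4487 0.3166] ((411.69476318359375, 278.93560791015625), (58.50216293334961, 62.321292877197266), 67.81847381591797)
sq 128 [0.377  0.2417] [0.4467 0.317 ] ((411.17156982421875, 280.08209228515625), (59.51805114746094, 59.32098388671875), 68.83873748779297)
rs 104 [ 0.4429 -0.0457] [0.5104 0.0323] ((480.65936279296875, -9.997146606445312), (82.9725341796875, 54.22219467163086), 72.17920684814453)
rs 50 [ 0.4559 -0.0384] [0.505  0.0124] ((479.9211730957031, -12.729690551757812), (50.894046783447266, 47.56574249267578), 81.99284362792969)
rl 243 [ 0.5731 -0.2144] [ 0.6495 -0.1372] ((611.5064086914062, -174.18798828125), (74.83544158935547, 73.77494812011719), 43.97031784057617)
rl 53 [ 0.5744 -0.2106] [ 0.6482 -0.1356] ((610.8026733398438, -171.6693115234375), (72.4490966796875, 72.9759292602539), 16.308515548706055)
```

View pics/crop0.png

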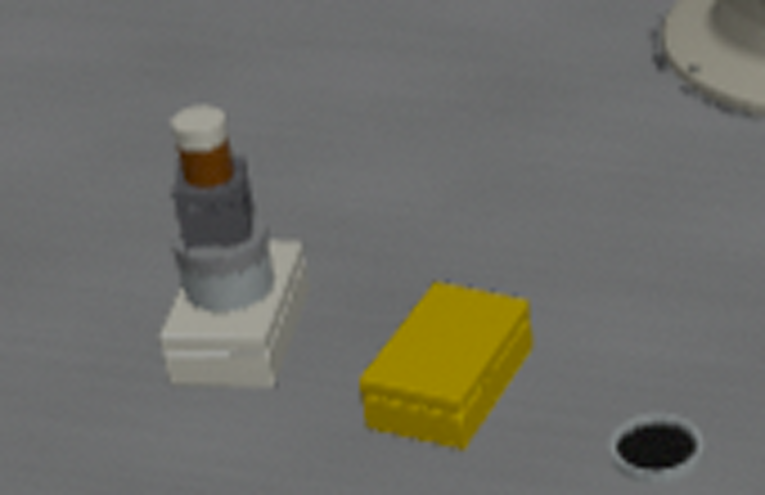

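The white box under the pile, at scene pixel (143,180), is the slide box. The yellow one at (190,190) is the look-alike, and the brown cork at (79,210) could be mistaken for the jar. The real jar tops the pile at (135,142). The trays are large round (152,237), small round (236,209), square (357,207) and oblong (311,264). The crop confirms the choice.

I'll move above the pile for a wrist view.

Call:
servo_tool([
  [[0, 0, 0], [0, 0, -0.04], 100],
  [[0, 0, 0], [0, 0, -0.04], 100],
  [[0, 0, 0], [0.04, -0.02, -0.04], 100],
  [[0, 0, 0], [0.04, -0.02, 0], 100],
  [[0, 0, 0], [0.04, -0.02, 0], 100],
  [[0, 0, 0], [0.04, -0.02, 0], 100],
  [[0, 0, 0], [0.04, -0.02, 0], 100],
  [[0, 0, 0], [0.04, -0.02, 0], 100],
  [[0, 0, 0], [0.04, -0.02, 0], 100],
  [[0, 0, 0], [0.04, -0.02, 0], 100],
  [[0, 0, 0], [0, 0, 0], 100],
  [[0, 0, 0], [0, 0, 0], 100],
])

```text
time: 2.4
ee_pos: [0.4166, -0.2817, 0.3218]
tcp_rot: [-180.0, 0.0, 17.4]
wrist_force: [-0.9, -0.8, -1.3]
opening: 0.0854
grasp_force: 0.0
```

```bash
python3 - <<'E'
from h import *
o=get_obs();print(o['time'],o['ee_pos'],o['tcp_rot'],o['wrist_force'])
im,d,c=snap('wrist','w1.png');print('cam',cam2w(c,[0,0,0]).round(3),'axis',np.array(c['R'])[2].round(2))
P,u,v=cloud(d,c)
Q=(abs(P[:,0]-.427)<.075)&(abs(P[:,1]+.275)<.075)
for nm,top in [('jar',.146),('case',.110),('tin',.074),('box',.036)]:
    S=P[Q&(abs(P[:,2]-top)<.004)]
    if len(S)>5: print(nm,len(S),S.mean(0).round(4),cv2.minAreaRect((S[:,:2]*1000).astype(np.float32)),cv2.minEnclosingCircle((S[:,:2]*1000).astype(np.float32)))
for n in ['slide_box','tin','cover_case','jar']:
    for r in recognise(n,'wrist')[:2]: print(n,r['score'],cam2w(c,r['xyz']).round(4))
E
```

```text
2.4 [ 0.41661286 -0.28169702  0.32181222] [-1.79994083e+02  2.02686050e-02  1.74370682e+01] [-0.85900551 -0.83691184 -1.27598676]
cam [ 0.489 -0.259  0.487] axis [-0.29 -0.09 -0.95]
jar 371 [ 0.4251 -0.2767  0.1463] ((424.62957763671875, -276.7697448730469), (26.930910110473633, 25.38435935974121), 17.72846031188965) ((424.5932922363281, -277.0276794433594), 14.003923416137695)
case 272 [ 0.43   -0.2768  0.1103] ((424.0552673339844, -277.4943542480469), (36.06964111328125, 35.886478424072266), 20.28050994873047) ((423.78973388671875, -277.1083679199219), 24.720094680786133)
tin 270 [ 0.4384 -0.2759  0.0744] ((432.3919372558594, -276.4154357910156), (39.860084533691406, 50.09218215942383), 15.273428916931152) ((427.140380859375, -277.3114929199219), 25.645723342895508)
box 1058 [ 0.4363 -0.272   0.0363] ((425.7882080078125, -276.1258850097656), (96.71450805664062, 59.9591178894043), 9.26632022857666) ((426.43060302734375, -275.8730163574219), 54.77070999145508)
slide_box 0.93 [ 0.4492 -0.1432  0.0373]
slide_box 0.76 [ 0.4531 -0.2737  0.0393]
cover_case 0.57 [ 0.4354 -0.276   0.1081]
jar 0.77 [ 0.4274 -0.2758  0.148 ]
```

View pics/w1.png

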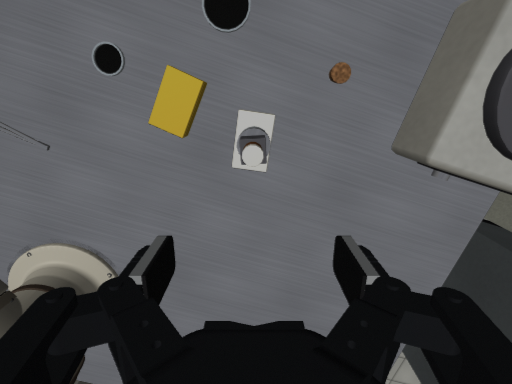

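The wrist view shows the jar lid at (252,154) on the case, with the white box under them and the yellow look-alike at (178,101). I'll grasp the jar now.

Call:
servo_tool([
  [[0, 0, -3], [0, 0, 0], 100],
  [[0, 0, 0], [0.009, -0.002, 0], 100],
  [[0, 0, 0], [0, 0, 0.04], 100],
  [[0, 0, 0], [0, 0, 0.04], 100],
  [[0, 0, 0], [0, 0, 0.04], 100],
  [[0, 0, 0], [0, 0, 0.03], 100],
  [[0, 0, 0], [0, 0, 0.02], 100],
  [[0, 0, 0], [0, 0, 0.01], 100],
  [[0, 0, 0], [0, 0, 0], 100],
  [[0, 0, 0], [0, 0, 0], 100],
], force=40)

```text
time: 3.65
ee_pos: [0.4242, -0.2777, 0.143]
tcp_rot: [179.9, -0.0, 20.3]
wrist_force: [0.1, -0.2, 0.9]
opening: 0.0855
grasp_force: 0.0
```

Call:
servo_tool([
  [[0, 0, 0], [0.0005, -0.0005, 0.012], 100],
  [[0, 0, 0], [0, 0, 0.011], 100],
  [[0, 0, 0], [0, 0, 0], 100],
  [[0, 0, 0], [0, 0, 0], 60],
  [[0, 0, 0], [0, 0, 0], 40],
  [[0, 0, 0], [0, 0, 0], 20],
  [[0, 0, 0], [0, 0, 0], 20],
  [[0, 0, 0], [0, 0, 0], 20],
  [[0, 0, 0], [0, 0, 0], 20],
  [[0, 0, 0], [0, 0, 0], 20],
  [[0, 0, 0], [0, 0, 0], 20],
  [[0, 0, 0], [0, 0, 0], 20],
])

```text
time: 4.85
ee_pos: [0.4244, -0.277, 0.1194]
tcp_rot: [179.9, -0.0, 20.3]
wrist_force: [0.6, 0.0, 6.4]
opening: 0.0248
grasp_force: 39.3
```

Call:
servo_tool([
  [[0, 0, 0], [0, 0, -0.01], 20],
  [[0, 0, 0], [0, 0, -0.03], 20],
  [[0, 0, 0], [0, 0, -0.05], 20],
  [[0, 0, 0], [0, 0, -0.05], 20],
  [[0, 0, 0], [0, 0, -0.04], 20],
  [[0, 0, 0], [0, 0, 0], 20],
  [[0, 0, 0], [0, 0, 0], 20],
])

```text
time: 5.55
ee_pos: [0.4244, -0.2769, 0.2995]
tcp_rot: [180.0, -0.0, 20.3]
wrist_force: [-0.3, 0.7, -0.8]
opening: 0.0248
grasp_force: 39.5
```

```bash
cat > t.py <<'E'
from h import *
from scipy.optimize import least_squares
def ring(P,x,y,r):
    rad=np.hypot(P[:,0]-x,P[:,1]-y)
    S=P[(rad<r+.012)&(P[:,2]>.004)&(P[:,2]<.009)]
    f=lambda p:np.hypot(S[:,0]-p[0],S[:,1]-p[1])-p[2]
    s=least_squares(f,[x,y,r],loss='soft_l1',f_scale=.002) if len(S)>8 else None
    return len(S), s.x.round(4) if s is not None else None
def top(P,x,y,h,rr=.075):
    S=P[(np.hypot(P[:,0]-x,P[:,1]-y)<rr)&(abs(P[:,2]-h)<.004)]
    if len(S)<6: return len(S)
    q=(S[:,:2]*1000).astype(np.float32)
    return len(S),S.mean(0).round(4),cv2.minAreaRect(q),cv2.minEnclosingCircle(q)
E
python3 - <<'E'
from t import *
o=get_obs();print(o['time'],o['ee_pos'],o['opening'],o['wrist_force'])
im,d,c=snap('wrist','w2.png'); P,u,v=cloud(d,c)
print('small',ring(P,.48,-.012,.0235)); print('large',ring(P,.611,-.173,.0355))
for n,h in [('case',.11),('tin',.074),('box',.036)]: print(n,top(P,.425,-.277,h))
print(pix(c,[.48,-.012,.004]),pix(c,[.611,-.173,.004]))
E
```

```text
5.55 [ 0.42444284 -0.27693014  0.29948283] 0.024768852793784275 [-0.26954006  0.72702093 -0.84525562]
small (233, array([ 0.4791, -0.0135,  0.0237]))
large (165, array([ 0.6094, -0.1746,  0.0355]))
case (721, array([ 0.4243, -0.2761,  0.1089]), ((423.85504150390625, -276.11737060546875), (36.441612243652344, 34.8493537902832), 20.9686222076416), ((424.0853271484375, -276.71160888671875), 24.488224029541016))
tin (306, array([ 0.4377, -0.2737,  0.0729]), ((432.2972717285156, -274.3373107910156), (39.67536163330078, 50.959632873535156), 17.992374420166016), ((427.14117431640625, -276.0301513671875), 25.82468605041504))
box (1123, array([ 0.4374, -0.2699,  0.0349]), ((426.0838317871094, -274.7939758300781), (95.87358093261719, 59.8780517578125), 9.398018836975098), ((426.030517578125, -275.3836364746094), 55.10363006591797))
[105.  54.] [232.   3.]
```

View pics/w2.png

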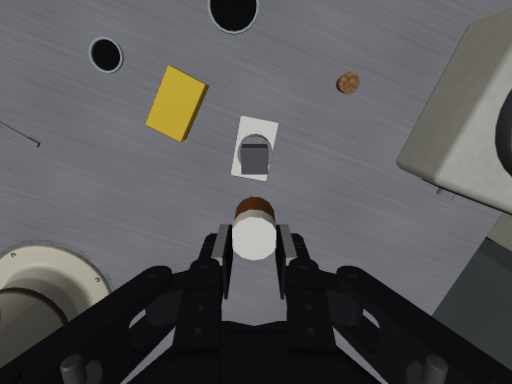

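The jar is held upright, with its lid at (254,240). The case and tin are undisturbed at (255,158). I'll carry the jar to the small round tray.

Call:
servo_tool([
  [[0, 0, 0], [0.024, -0.038, 0], 20],
  [[0, 0, 0], [0.024, -0.038, 0], 20],
  [[0, 0, 0], [0.024, -0.038, 0], 20],
  [[0, 0, 0], [0.024, -0.038, 0], 20],
  [[0, 0, 0], [0.024, -0.038, 0.04], 20],
  [[0, 0, 0], [0.023, -0.038, 0.04], 20],
  [[0, 0, 0], [0, 0, 0.05], 20],
  [[0, 0, 0], [0, 0, 0.05], 20],
  [[0, 0, 0], [0, 0, 0.04], 20],
  [[0, 0, 0], [0, 0, 0.02], 20],
  [[0, 0, 0], [0, 0, 0], 20],
  [[0, 0, 0], [0, 0, 0], 20],
])

```text
time: 6.8
ee_pos: [0.4755, -0.0279, 0.0719]
tcp_rot: [-180.0, 0.1, 20.3]
wrist_force: [-0.5, 0.9, 1.3]
opening: 0.0245
grasp_force: 39.5
```

```bash
python3 - <<'E'
from t import *
o=get_obs();print(o['ee_pos'],o['tcp_rot'])
im,d,c=snap('wrist'); P,u,v=cloud(d,c)
print('small',ring(P,.48,-.012,.0235))
for r in mark_of('jar','wrist')[:2]: print(r['score'],cam2w(c,r['xyz']).round(4))
print(top(P,*o['ee_pos'][:2],o['ee_pos'][2]+.0266,.02))
E
```

```text
[ 0.47550399 -0.0278573   0.07187538] [-1.79961383e+02  8.66816196e-02  2.02916086e+01]
small (805, array([ 0.4816, -0.0136,  0.0224]))
0.62 [ 0.4778 -0.0263  0.0628]
(1792, array([ 0.4787, -0.0264,  0.0995]), ((477.31585693359375, -26.01913070678711), (27.794958114624023, 32.75284957885742), 12.671183586120605), ((478.40692138671875, -26.801332473754883), 18.29542350769043))
```

Call:
servo_tool([
  [[0, 0, 0], [0.0085, -0.0115, 0], 20],
  [[0, 0, 0], [0, 0, 0.02], 20],
  [[0, 0, 0], [0, 0, 0.02], 20],
  [[0, 0, 0], [0, 0, 0.012], 20],
  [[0, 0, 0], [0, 0, 0], 20],
  [[0, 0, 0], [0, 0, 0], 20],
])

```text
time: 7.5
ee_pos: [0.4807, -0.0139, 0.021]
tcp_rot: [180.0, -0.0, 20.3]
wrist_force: [0.1, 0.2, -0.3]
opening: 0.0245
grasp_force: 39.5
```

Call:
servo_tool([
  [[0, 0, 0], [-0.001, 0, 0.005], 20],
  [[0, 0, 0], [0, 0, 0.003], 20],
  [[0, 0, 0], [0, 0, 0.001], 20],
  [[0, 0, 0], [0, 0, 0], 20],
])

```text
time: 7.9
ee_pos: [0.4795, -0.0146, 0.0115]
tcp_rot: [180.0, -0.0, 20.3]
wrist_force: [-0.7, 0.3, 1.9]
opening: 0.0248
grasp_force: 39.7
```

Call:
servo_tool([
  [[0, 0, 0], [0, 0, 0], 45],
  [[0, 0, 0], [0, 0, 0], 60],
  [[0, 0, 0], [0, 0, 0], 80],
  [[0, 0, 0], [0, 0, 0], 80],
  [[0, 0, 0], [0, 0, -0.02], 80],
  [[0, 0, 0], [0, 0, -0.05], 90],
  [[0, 0, 0], [0, 0, -0.05], 100],
  [[0, 0, 0], [0, 0, -0.05], 100],
  [[0, 0, 0], [0, 0, -0.05], 100],
  [[0, 0, 0], [-0.015, 0.04, 0], 100],
  [[0, 0, 0], [0, 0, 0], 100],
  [[0, 0, 0], [0, 0, 0], 100],
])

```text
time: 9.1
ee_pos: [0.479, -0.0578, 0.2311]
tcp_rot: [-180.0, 0.0, 20.2]
wrist_force: [0.1, 0.1, -0.3]
opening: 0.085
grasp_force: 0.0
```

```bash
python3 - <<'E'
from t import *
o=get_obs();print(o['ee_pos'],o['tcp_rot'])
im,d,c=snap('wrist','w3.png'); P,u,v=cloud(d,c)
print('small',ring(P,.48,-.0135,.0235)); print('jar',top(P,.4795,-.0145,.038,.025))
for n,h in [('case',.11),('tin',.074),('box',.036)]: print(n,top(P,.425,-.277,h))
E
```

```text
[ 0.47904904 -0.05779042  0.23107756] [-1.79986595e+02  6.05091516e-03  2.01903593e+01]
small (246, array([ 0.4797, -0.013 ,  0.0235]))
jar (346, array([ 0.4804, -0.013 ,  0.0379]), ((480.1129150390625, -12.842597961425781), (26.560810089111328, 26.54463005065918), 18.328449249267578), ((480.2523498535156, -13.07852554321289), 13.824094772338867))
case (686, array([ 0.4287, -0.2753,  0.1096]), ((425.2842102050781, -275.76513671875), (35.9614143371582, 36.808815002441406), 19.529287338256836), ((425.4509582519531, -276.2161865234375), 24.60568618774414))
tin (359, array([ 0.4387, -0.2645,  0.0738]), ((437.3768005371094, -267.03472900390625), (26.417760848999023, 49.486228942871094), 44.959434509277344), ((431.5198974609375, -272.8833923339844), 25.134235382080078))
box (936, array([ 0.4555, -0.2645,  0.0357]), ((445.595458984375, -271.46759033203125), (58.35453414916992, 60.724483489990234), 9.74885368347168), ((445.1898193359375, -271.1845397949219), 40.98191452026367))
```

View pics/w3.png

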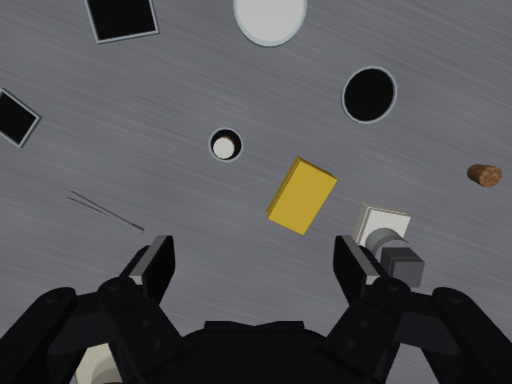

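The jar stands centred in the small round tray, at (224,146). Next is the case.

Call:
servo_tool([
  [[0, 0, 0], [-0.025, 0.037, 0], 100],
  [[0, 0, 0], [-0.025, 0.037, 0], 100],
  [[0, 0, 0], [-0.025, 0.037, 0], 100],
  [[0, 0, 0], [-0.025, 0.037, 0], 100],
  [[0, 0, 0], [-0.027, 0.038, 0], 100],
  [[0, 0, 0], [0, 0, 0], 100],
  [[0, 0, 0], [0, 0, 0.04], 100],
  [[0, 0, 0], [0, 0, 0.02], 100],
  [[0, 0, 0], [0, 0, 0], 100],
  [[0, 0, 0], [0, 0, 0], 100],
])

```text
time: 10.15
ee_pos: [0.4247, -0.2748, 0.1715]
tcp_rot: [-180.0, 0.0, 20.4]
wrist_force: [-0.2, 0.8, 0.9]
opening: 0.0854
grasp_force: 0.0
```

Call:
servo_tool([
  [[0, 0, 0], [-0.001, 0.0015, 0.03], 100],
  [[0, 0, 0], [0, 0, 0.03], 100],
  [[0, 0, 0], [0, 0, 0.02], 100],
  [[0, 0, 0], [0, 0, 0.007], 100],
  [[0, 0, 0], [0, 0, 0], 100],
  [[0, 0, 0], [0, 0, 0], 60],
  [[0, 0, 0], [0, 0, 0], 40],
  [[0, 0, 0], [0, 0, 0], 30],
  [[0, 0, 0], [0, 0, 0], 30],
  [[0, 0, 0], [0, 0, 0], 30],
  [[0, 0, 0], [0, 0, 0], 30],
  [[0, 0, 0], [0, 0, 0], 30],
])

```text
time: 11.35
ee_pos: [0.4245, -0.2779, 0.0854]
tcp_rot: [179.9, -0.1, 20.3]
wrist_force: [-0.5, 0.7, 5.0]
opening: 0.0328
grasp_force: 39.2
```

Call:
servo_tool([
  [[0, 0, 0], [0, 0, -0.01], 30],
  [[0, 0, 0], [0, 0, -0.03], 30],
  [[0, 0, 0], [0, 0, -0.05], 30],
  [[0, 0, 0], [0, 0, -0.05], 30],
  [[0, 0, 0], [0, 0, -0.03], 30],
  [[0, 0, 0], [0.014, -0.04, 0], 30],
  [[0, 0, 0], [0.014, -0.04, 0], 30],
  [[0, 0, 0], [0.014, -0.04, 0], 30],
  [[0, 0, 0], [0.014, -0.04, 0], 30],
  [[0, 0, 0], [0.014, -0.04, 0], 30],
  [[0, 0, 0], [0.014, -0.04, 0], 30],
  [[0, 0, 0], [0.014, -0.04, 0], 30],
])

```text
time: 12.55
ee_pos: [0.4184, 0.0207, 0.2551]
tcp_rot: [180.0, -0.1, 20.3]
wrist_force: [1.5, -0.5, -0.5]
opening: 0.0325
grasp_force: 40.0
```

Call:
servo_tool([
  [[0, 0, 0], [0.014, -0.04, 0], 30],
  [[0, 0, 0], [0.014, -0.04, 0], 30],
  [[0, 0, 0], [0, 0, 0], 30],
  [[0, 0, 0], [0, 0, 0], 30],
])

```text
time: 12.95
ee_pos: [0.4171, 0.1046, 0.2547]
tcp_rot: [180.0, -0.0, 20.4]
wrist_force: [0.4, -0.7, -0.8]
opening: 0.0328
grasp_force: 40.0
```

```bash
cat >> t.py <<'E'
def rim(P,x,y,r,wx,wy,a0):
    # fit rectangle centreline (half sizes wx,wy) to rim points
    S=P[(np.hypot(P[:,0]-x,P[:,1]-y)<r)&(P[:,2]>.004)&(P[:,2]<.009)][:,:2]
    def f(p):
        c,s=np.cos(p[2]),np.sin(p[2]); q=(S-p[:2])@np.array([[c,-s],[s,c]])
        return np.maximum(abs(q[:,0])-wx,abs(q[:,1])-wy)
    s=least_squares(f,[x,y,np.radians(a0)],loss='soft_l1',f_scale=.002)
    return len(S),s.x[:2].round(4),np.degrees(s.x[2]).round(2),np.abs(s.fun).mean().round(4)
E
python3 - <<'E'
from t import *
o=get_obs();print(o['ee_pos'],o['tcp_rot'],o['q'].round(1),o['opening'])
im,d,c=snap('wrist','w4.png'); P,u,v=cloud(d,c)
print('sq',rim(P,.410,.278,.05,.0275,.0275,-21.5))
for a in(20,70,-20): print('obl',rim(P,.618,.179,.085,.0575,.0395,a))
print(pix(c,[.410,.278,.004]))
print('case',top(P,*o['ee_pos'][:2],o['ee_pos'][2]+.0246,.03))
E
```

```text
[0.4171478  0.10462773 0.25468379] [ 1.79988067e+02 -4.59841631e-03  2.04457393e+01] [ 14.1 -10.    0.9 100.8  -0.  173.6] 0.03277599610408366
sq (436, array([0.4118, 0.2776]), np.float64(-22.25), np.float64(0.002))
obl (385, array([0.6184, 0.175 ]), np.float64(28.74), np.float64(0.0026))
obl (385, array([0.6184, 0.175 ]), np.float64(28.74), np.float64(0.0026))
obl (385, array([0.6184, 0.175 ]), np.float64(28.74), np.float64(0.0026))
[142. 117.]
case (3538, array([0.4193, 0.1051, 0.2793]), ((417.72216796875, 104.66307067871094), (36.818336486816406, 44.942935943603516), 20.001535415649414), ((417.99371337890625, 104.66350555419922), 24.598739624023438))
```

View pics/w4.png

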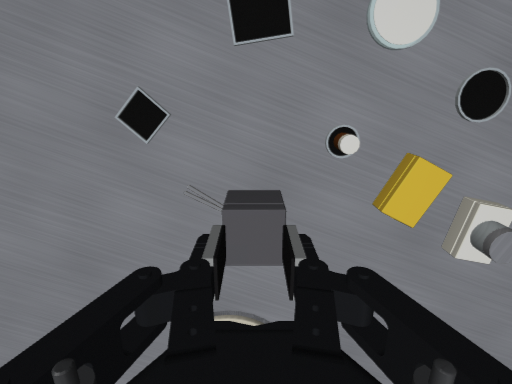

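The case is held square in the gripper at (254,225). The square tray is at (142,115), turned like a diamond, so I'll turn the case to match and approach.

Call:
servo_tool([
  [[0, 0, -7.9], [0, 0, 0], 30],
  [[0, 0, -7.9], [0, 0, 0], 30],
  [[0, 0, -7.9], [0, 0, 0], 30],
  [[0, 0, -7.9], [0, 0, 0], 30],
  [[0, 0, -7.9], [0, 0, 0], 30],
  [[0, 0, -7.9], [0, 0, 0], 30],
  [[0, 0, 0], [0.035, -0.015, 0], 30],
  [[0, 0, 0], [0.035, -0.015, 0.03], 30],
  [[0, 0, 0], [0.035, -0.015, 0.03], 30],
  [[0, 0, 0], [0.025, -0.015, 0.04], 30],
  [[0, 0, 0], [0, 0, 0.04], 30],
  [[0, 0, 0], [0, 0, 0], 30],
])

```text
time: 14.2
ee_pos: [0.409, 0.2447, 0.1092]
tcp_rot: [-179.7, 0.4, 67.7]
wrist_force: [0.1, -0.4, -1.2]
opening: 0.0327
grasp_force: 40.1
```

```bash
python3 - <<'E'
from t import *
o=get_obs();print(o['ee_pos'],o['tcp_rot'],o['q'].round(1),o['opening'])
im,d,c=snap('wrist'); P,u,v=cloud(d,c)
print('sq',rim(P,.411,.278,.05,.0275,.0275,-22))
print('case',top(P,*o['ee_pos'][:2],o['ee_pos'][2]+.0246,.03))
E
```

```text
[0.40895675 0.24467842 0.10923558] [-179.70804525    0.412418     67.6507871 ] [ 30.9  -5.4 -11.2  84.6  -0.  143.3] 0.032682925391290134
sq (4740, array([0.4139, 0.2831]), np.float64(-4.18), np.float64(0.0097))
case (2714, array([0.4115, 0.2492, 0.1368]), ((410.2734680175781, 246.5276641845703), (36.91392135620117, 35.80708694458008), 67.81031036376953), ((410.1869812011719, 246.7146453857422), 24.759538650512695))
```

```bash
cat >> t.py <<'E'
def floor(im,P,u,v,x,y,r,circ=False):
    g=im.max(2)[v,u]; m=(g<45)&(np.hypot(P[:,0]-x,P[:,1]-y)<r)&(abs(P[:,2])<.015)
    S=P[m]; q=(S[:,:2]*1000).astype(np.float32)
    return len(S),S[:,2].mean().round(4) if len(S) else 0,(cv2.minEnclosingCircle(q) if circ else cv2.minAreaRect(q)) if len(S)>5 else None
E
python3 - <<'E'
from t import *
im,d,c=snap('wrist'); P,u,v=cloud(d,c)
print('sq',floor(im,P,u,v,.411,.278,.05))
for cn in('scene','side'):
    im,d,c=snap(cn); P,u,v=cloud(d,c); print(cn,floor(im,P,u,v,.411,.278,.05),floor(im,P,u,v,.618,.178,.08),floor(im,P,u,v,.61,-.174,.04,True))
E
```

```text
sq (2527, np.float64(0.0047), ((412.9575500488281, 279.1298828125), (50.46687316894531, 51.20536804199219), 67.72434997558594))
scene (220, np.float64(0.0028), ((411.19287109375, 278.29998779296875), (49.01913070678711, 45.545536041259766), 65.26251220703125)) (1309, np.float64(0.0027), ((617.0635986328125, 176.9173583984375), (107.27168273925781, 73.01439666748047), 29.544496536254883)) (428, np.float64(0.0031), ((609.8226928710938, -175.40171813964844), 32.128173828125))
side (400, np.float64(0.0013), ((412.4129638671875, 277.6585693359375), (49.27193832397461, 47.82758712768555), 68.91850280761719)) (793, np.float64(0.0014), ((619.065185546875, 176.69882202148438), (108.77218627929688, 72.50995635986328), 28.808670043945312)) (160, np.float64(0.0014), ((611.2725219726562, -174.61502075195312), 31.1669864654541))
```

Call:
servo_tool([
  [[0, 0, 0], [0.0315, -0.01, 0], 30],
  [[0, 0, 0], [0, 0, 0.03], 30],
  [[0, 0, 0], [0, 0, 0.03], 30],
  [[0, 0, 0], [0, 0, 0.02], 30],
  [[0, 0, 0], [0, 0, 0], 30],
  [[0, 0, 0], [0, 0, 0], 30],
])

```text
time: 15.0
ee_pos: [0.4151, 0.28, 0.0365]
tcp_rot: [179.9, -0.1, 67.6]
wrist_force: [0.3, -0.2, 0.0]
opening: 0.0325
grasp_force: 40.2
```

Call:
servo_tool([
  [[0, 0, 0], [-0.0035, -0.0022, 0], 30],
  [[0, 0, 0], [0, 0, 0.012], 30],
  [[0, 0, 0], [0, 0, 0.008], 30],
  [[0, 0, 0], [0, 0, 0.002], 30],
  [[0, 0, 0], [0, 0, 0], 30],
  [[0, 0, 0], [0, 0, 0], 30],
])

```text
time: 15.6
ee_pos: [0.4109, 0.2776, 0.0134]
tcp_rot: [179.9, -0.1, 67.7]
wrist_force: [-3.0, -3.7, 12.5]
opening: 0.0325
grasp_force: 45.0
```

Call:
servo_tool([
  [[0, 0, 0], [0, 0, 0], 50],
  [[0, 0, 0], [0, 0, 0], 70],
  [[0, 0, 0], [0, 0, 0], 85],
  [[0, 0, 0], [0, 0, 0], 85],
  [[0, 0, 0], [0, 0, -0.03], 90],
  [[0, 0, 0], [0, 0, -0.05], 100],
  [[0, 0, 0], [0, 0, -0.05], 100],
  [[0, 0, 0], [0, 0, -0.05], 100],
  [[0, 0, 0], [0, 0, -0.05], 100],
  [[0, 0, 0], [-0.04, 0, 0], 100],
  [[0, 0, 0], [0, 0, 0], 100],
  [[0, 0, 0], [0, 0, 0], 100],
])

```text
time: 16.8
ee_pos: [0.3955, 0.2402, 0.2423]
tcp_rot: [180.0, -0.0, 67.6]
wrist_force: [0.2, 0.3, 0.1]
opening: 0.0852
grasp_force: 0.0
```

```bash
python3 - <<'E'
from t import *
o=get_obs();print(o['ee_pos'],o['tcp_rot'])
im,d,c=snap('wrist','w5.png'); P,u,v=cloud(d,c)
print('sq',floor(im,P,u,v,.411,.278,.05),rim(P,.411,.278,.05,.0275,.0275,-22)); print('case',top(P,.411,.278,.038,.035))
print('obl',floor(im,P,u,v,.618,.178,.08))
cv2.imwrite('pics/c5.png',cv2.resize(im[60:220,150:350],None,fx=3,fy=3)[:,:,::-1])
print(pix(c,[.411,.278,.03]))
E
```

```text
[0.39545168 0.24020314 0.24230622] [ 1.79979744e+02 -3.39554912e-02  6.76428780e+01]
sq (465, np.float64(0.0016), ((410.97357177734375, 279.1479797363281), (50.09989547729492, 50.23811721801758), 67.6402587890625)) (319, array([0.4108, 0.2789]), np.float64(-22.21), np.float64(0.0008))
case (754, array([0.4101, 0.2794, 0.0376]), ((409.93475341796875, 278.8380126953125), (35.663795471191406, 35.99124526977539), 67.50299072265625), ((410.1739807128906, 279.20263671875), 24.753511428833008))
obl (3780, np.float64(0.0013), ((618.7845458984375, 175.93870544433594), (111.47441101074219, 73.90416717529297), 28.88216781616211))
[254. 129.]
```

View pics/w5.png

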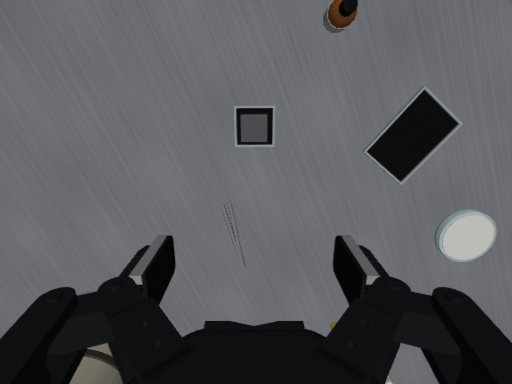

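The case stands centred and aligned in the square tray, at (254,127). I'll go back to the pile for the tin.

Call:
servo_tool([
  [[0, 0, 0], [-0.039, 0.019, 0], 100],
  [[0, 0, 0], [-0.039, 0.019, 0], 100],
  [[0, 0, 0], [-0.039, 0.019, 0], 100],
  [[0, 0, 0], [-0.039, 0.019, 0], 100],
  [[0, 0, 0], [-0.039, 0.019, 0], 100],
  [[0, 0, 0], [-0.039, 0.019, 0], 100],
  [[0, 0, 0], [-0.039, 0.019, 0], 100],
  [[0, 0, 0], [-0.039, 0.019, 0], 100],
  [[0, 0, 0], [-0.039, 0.019, 0], 100],
  [[0, 0, 0], [-0.039, 0.019, 0], 100],
  [[0, 0, 0], [-0.039, 0.019, 0], 100],
  [[0, 0, 0], [-0.037, 0.017, 0], 100],
])

```text
time: 18.05
ee_pos: [0.4277, -0.2782, 0.2409]
tcp_rot: [-179.9, -0.0, 67.7]
wrist_force: [0.2, -0.1, -0.1]
opening: 0.0854
grasp_force: 0.0
```

Call:
servo_tool([
  [[0, 0, 8.33], [0, 0, 0], 100],
  [[0, 0, 8.33], [0, 0, 0], 100],
  [[0, 0, 8.33], [0, 0, 0], 100],
  [[0, 0, 8.33], [0, 0, 0], 100],
  [[0, 0, 8.33], [0, 0, 0], 100],
  [[0, 0, 8.33], [0, 0, 0], 100],
  [[0, 0, 8.33], [0, 0, 0], 100],
  [[0, 0, 0], [0, 0, 0], 100],
  [[0, 0, 0], [0, 0, 0], 100],
])

```text
time: 18.95
ee_pos: [0.4278, -0.2762, 0.2414]
tcp_rot: [-179.9, 0.1, 9.7]
wrist_force: [0.7, -0.0, -0.0]
opening: 0.0855
grasp_force: 0.0
```

```bash
python3 - <<'E'
from t import *
o=get_obs();print(o['ee_pos'],o['tcp_rot'],o['q'].round(1))
im,d,c=snap('wrist','w6.png'); P,u,v=cloud(d,c)
for n,h in [('tin',.074),('box',.036)]: print(n,top(P,.425,-.277,h))
print('large',floor(im,P,u,v,.61,-.174,.04,True),ring(P,.61,-.174,.0355))
E
```

```text
[ 0.42777983 -0.2762337   0.2413929 ] [-1.79945618e+02  5.29338941e-02  9.65207642e+00] [-32.9   0.3   8.9  98.7   0.  137.5]
tin (1321, array([ 0.4284, -0.2766,  0.0744]), ((427.810302734375, -276.71258544921875), (51.10873794555664, 50.539710998535156), 32.65534973144531), ((427.794677734375, -276.3382873535156), 26.020614624023438))
box (1551, array([ 0.4362, -0.2726,  0.0364]), ((427.298095703125, -275.2629089355469), (95.64019775390625, 59.74290466308594), 9.034890174865723), ((427.0107727050781, -275.5619201660156), 55.36220169067383))
large (1254, np.float64(0.0025), ((609.91357421875, -174.88320922851562), 33.4371337890625)) (309, array([ 0.6101, -0.1756,  0.035 ]))
```

View pics/w6.png

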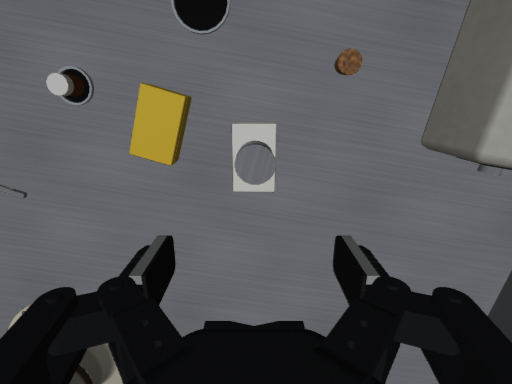

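The tin at (255,162) sits on the white box, both undisturbed. I'll grasp the tin.

Call:
servo_tool([
  [[0, 0, 0], [0, 0, 0.05], 100],
  [[0, 0, 0], [0, 0, 0.05], 100],
  [[0, 0, 0], [0, 0, 0.05], 100],
  [[0, 0, 0], [0, 0, 0.03], 100],
  [[0, 0, 0], [0, 0, 0.015], 100],
  [[0, 0, 0], [0, 0, 0], 100],
  [[0, 0, 0], [0, 0, 0], 75],
  [[0, 0, 0], [0, 0, 0], 60],
  [[0, 0, 0], [0, 0, 0], 50],
  [[0, 0, 0], [0, 0, 0], 50],
  [[0, 0, 0], [0, 0, 0], 50],
  [[0, 0, 0], [0, 0, 0], 50],
])

```text
time: 20.2
ee_pos: [0.4287, -0.277, 0.0494]
tcp_rot: [179.9, -0.2, 9.4]
wrist_force: [-1.3, 0.4, 7.5]
opening: 0.0431
grasp_force: 3.8
```

```bash
python3 - <<'E'
from t import *
im,d,c=snap('wrist'); 
im2,d2,c2=snap('scene')
a=cv2.resize(im[90:330,150:360],(420,480)); b=cv2.resize(im2[130:210,100:180],(380,380)); b=cv2.copyMakeBorder(b,0,100,0,0,0)
cv2.imwrite('pics/g1.png',np.hstack([a,b])[:,:,::-1])
P,u,v=cloud(d,c); print(top(P,.428,-.277,.074,.03))
E
```

```text
(5426, array([ 0.4297, -0.2765,  0.0742]), ((428.1213684082031, -276.0264892578125), (48.99341583251953, 51.52750778198242), 87.28588104248047), ((428.5122985839844, -278.2551574707031), 27.030797958374023))
```

View pics/g1.png

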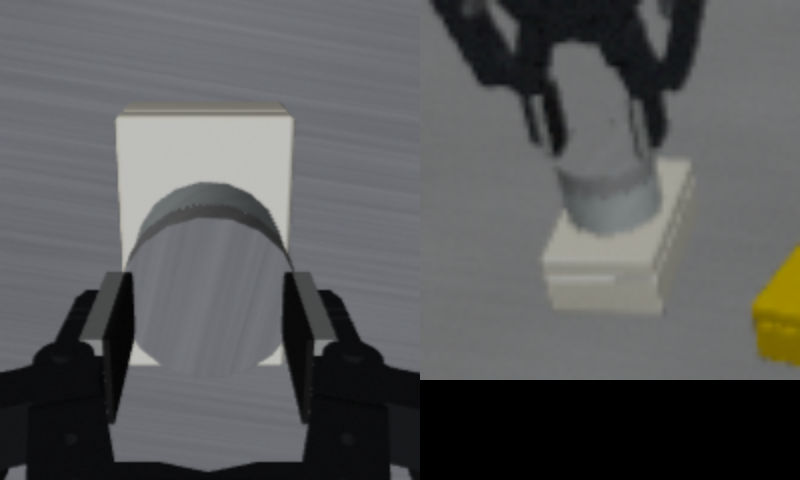

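The pads hold only the top of the tin (near (210,290) in the crop), with little force. I'll reopen, go a little lower and close again.

Call:
servo_tool([
  [[0, 0, 0], [0, 0, 0], 80],
  [[0, 0, 0], [0, 0, 0], 80],
  [[0, 0, 0], [-0.001, 0, 0.003], 80],
  [[0, 0, 0], [0, 0, 0.003], 80],
  [[0, 0, 0], [0, 0, 0], 80],
  [[0, 0, 0], [0, 0, 0], 60],
  [[0, 0, 0], [0, 0, 0], 45],
  [[0, 0, 0], [0, 0, 0], 30],
  [[0, 0, 0], [0, 0, 0], 30],
  [[0, 0, 0], [0, 0, 0], 30],
  [[0, 0, 0], [0, 0, 0], 30],
])

```text
time: 21.4
ee_pos: [0.4267, -0.2769, 0.0415]
tcp_rot: [180.0, -0.0, 9.4]
wrist_force: [-1.0, -2.3, 3.8]
opening: 0.0498
grasp_force: 41.8
```

Call:
servo_tool([
  [[0, 0, 0], [0, 0, -0.01], 30],
  [[0, 0, 0], [0, 0, -0.03], 30],
  [[0, 0, 0], [0, 0, -0.05], 30],
  [[0, 0, 0], [0.03, -0.01, -0.03], 30],
  [[0, 0, 0], [0.035, -0.013, 0], 30],
  [[0, 0, 0], [0.035, -0.013, 0], 30],
  [[0, 0, 0], [0.035, -0.013, 0], 30],
  [[0, 0, 0], [0.035, -0.013, 0], 30],
  [[0, 0, 0], [0.027, -0.008, 0], 30],
  [[0, 0, 0], [0, 0, 0], 30],
  [[0, 0, 0], [0, 0, 0], 30],
])

```text
time: 22.5
ee_pos: [0.6094, -0.1747, 0.1605]
tcp_rot: [-179.9, 0.1, 9.5]
wrist_force: [0.4, 0.3, -2.8]
opening: 0.0496
grasp_force: 42.3
```

```bash
python3 - <<'E'
from t import *
o=get_obs();print(o['ee_pos'],o['tcp_rot'],o['opening'],o['grasp_force'],o['wrist_force'])
im,d,c=snap('wrist','w7.png'); P,u,v=cloud(d,c)
e=o['ee_pos']; print('tin',top(P,e[0],e[1],e[2]+.0325,.028))
print('large',ring(P,.61,-.1748,.0355),floor(im,P,u,v,.61,-.174,.04,True))
E
```

```text
[ 0.60940733 -0.17474539  0.16053165] [-1.79940588e+02  1.00099484e-01  9.45085327e+00] 0.04963265187409169 42.28494465351105 [ 0.38574948  0.33013452 -2.83610685]
tin (6513, array([ 0.6121, -0.1743,  0.1937]), ((610.1129760742188, -174.34591674804688), (51.93104553222656, 52.183448791503906), 7.930904388427734), ((609.6533813476562, -174.71543884277344), 27.882638931274414))
large (456, array([ 0.6106, -0.1755,  0.0352])) (2077, np.float64(0.0026), ((610.2877197265625, -175.7110595703125), 33.69932556152344))
```

View pics/w7.png

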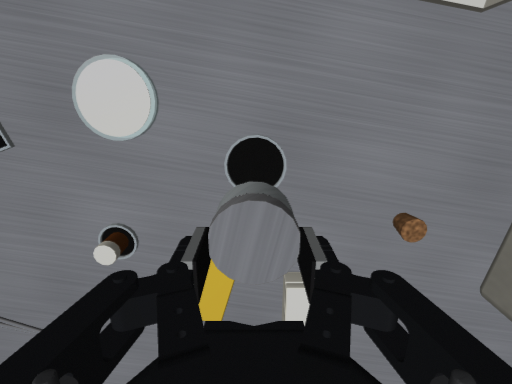

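The tin is held level at (255,235), directly above the large round tray at (255,165). I'll lower it.

Call:
servo_tool([
  [[0, 0, 0], [0.0005, 0.0007, 0.04], 30],
  [[0, 0, 0], [0, 0, 0.045], 30],
  [[0, 0, 0], [0, 0, 0.035], 30],
  [[0, 0, 0], [0, 0, 0.015], 30],
  [[0, 0, 0], [0, 0, 0], 30],
  [[0, 0, 0], [0, 0, 0], 30],
])

```text
time: 23.15
ee_pos: [0.6107, -0.1766, 0.0283]
tcp_rot: [180.0, -0.1, 9.4]
wrist_force: [0.7, -0.2, -1.3]
opening: 0.05
grasp_force: 42.3
```

Call:
servo_tool([
  [[0, 0, 0], [-0.0005, -0.0013, 0.01], 30],
  [[0, 0, 0], [0, 0, 0.007], 30],
  [[0, 0, 0], [0, 0, 0.003], 30],
  [[0, 0, 0], [0, 0, 0], 30],
  [[0, 0, 0], [0, 0, 0], 30],
])

```text
time: 23.65
ee_pos: [0.6099, -0.1749, 0.0075]
tcp_rot: [180.0, -0.1, 9.4]
wrist_force: [-2.3, 1.0, 4.6]
opening: 0.05
grasp_force: 43.0
```

Call:
servo_tool([
  [[0, 0, 0], [0, 0, 0], 70],
  [[0, 0, 0], [0, 0, 0], 85],
  [[0, 0, 0], [0, 0, 0], 100],
  [[0, 0, 0], [0, 0, -0.01], 100],
  [[0, 0, 0], [0, 0, -0.04], 100],
  [[0, 0, 0], [0, 0, -0.05], 100],
  [[0, 0, 0], [0, 0, -0.05], 100],
  [[0, 0, 0], [-0.035, 0.014, -0.05], 100],
  [[0, 0, 0], [-0.04, 0.014, 0], 100],
  [[0, 0, 0], [-0.04, 0.014, 0], 100],
  [[0, 0, 0], [-0.04, 0.014, 0], 100],
  [[0, 0, 0], [-0.04, 0.014, 0], 100],
])

```text
time: 24.85
ee_pos: [0.4335, -0.2723, 0.1971]
tcp_rot: [180.0, -0.0, 9.4]
wrist_force: [0.7, -0.1, 1.3]
opening: 0.0855
grasp_force: 0.0
```

Call:
servo_tool([
  [[0, 0, 0], [0, 0, 0], 100],
  [[0, 0, 0], [0, 0, 0], 100],
])

```text
time: 25.05
ee_pos: [0.4346, -0.2723, 0.1973]
tcp_rot: [179.9, -0.1, 9.3]
wrist_force: [-0.1, -0.4, 0.1]
opening: 0.0858
grasp_force: 0.0
```

```bash
python3 - <<'E'
from t import *
o=get_obs();e=o['ee_pos'];print(e,o['tcp_rot'])
im,d,c=snap('wrist','w8.png'); P,u,v=cloud(d,c)
print('tin',top(P,.61,-.175,.04,.035),ring(P,.61,-.1748,.0355)); print('box',top(P,.427,-.276,.036))
E
```

```text
[ 0.43459579 -0.27229225  0.197263  ] [ 1.79940440e+02 -8.19698708e-02  9.28075314e+00]
tin (378, array([ 0.5918, -0.1774,  0.0396]), ((591.2015991210938, -176.90054321289062), (10.813642501831055, 42.18403244018555), 8.433618545532227), ((596.3528442382812, -176.13677978515625), 21.093059539794922)) (355, array([ 0.6117, -0.1741,  0.0356]))
box (3670, array([ 0.4299, -0.2746,  0.0359]), ((427.43341064453125, -274.9658508300781), (95.82902526855469, 60.01384353637695), 9.480424880981445), ((427.8917541503906, -275.3077697753906), 55.23346710205078))
```

Call:
servo_tool([
  [[0, 0, 0], [-0.0076, 0.002, 0], 100],
  [[0, 0, 0], [0, 0, 0.04], 100],
  [[0, 0, 0], [0, 0, 0.05], 100],
  [[0, 0, 0], [0, 0, 0.04], 100],
  [[0, 0, 0], [0, 0, 0.02], 100],
  [[0, 0, 0], [0, 0, 0], 100],
  [[0, 0, 0], [0, 0, 0], 100],
], force=60)

```text
time: 25.8
ee_pos: [0.4282, -0.2748, 0.0468]
tcp_rot: [-180.0, 0.0, 9.4]
wrist_force: [0.9, 0.6, 0.4]
opening: 0.0857
grasp_force: 0.0
```

Call:
servo_tool([
  [[0, 0, 0], [-0.001, 0.0005, 0.02], 100],
  [[0, 0, 0], [0, 0, 0.014], 100],
  [[0, 0, 0], [0, 0, 0.006], 100],
  [[0, 0, 0], [0, 0, 0], 100],
  [[0, 0, 0], [0, 0, 0], 80],
  [[0, 0, 0], [0, 0, 0], 65],
  [[0, 0, 0], [0, 0, 0], 45],
  [[0, 0, 0], [0, 0, 0], 45],
  [[0, 0, 0], [0, 0, 0], 45],
  [[0, 0, 0], [0, 0, 0], 45],
])

```text
time: 26.8
ee_pos: [0.4274, -0.276, 0.008]
tcp_rot: [179.9, -0.1, 9.4]
wrist_force: [-3.0, 1.1, 10.5]
opening: 0.0553
grasp_force: 61.2
```

Call:
servo_tool([
  [[0, 0, 0], [0, 0, -0.005], 45],
  [[0, 0, 0], [0, 0, -0.015], 45],
  [[0, 0, 0], [0, 0, -0.03], 45],
  [[0, 0, 0], [0, 0, -0.05], 45],
  [[0, 0, 0], [0, 0, -0.05], 45],
  [[0, 0, 0], [0, 0, -0.03], 45],
  [[0, 0, 0], [0, 0, 0], 45],
  [[0, 0, 0], [0, 0, 0], 45],
])

```text
time: 27.6
ee_pos: [0.4272, -0.2758, 0.1871]
tcp_rot: [179.9, -0.1, 9.4]
wrist_force: [-1.2, -0.7, -1.1]
opening: 0.055
grasp_force: 63.6
```

```bash
python3 - <<'E'
from t import *
o=get_obs();e=o['ee_pos'];print(e,o['opening'],o['grasp_force'],o['wrist_force'])
im,d,c=snap('wrist','w9.png'); P,u,v=cloud(d,c)
print('box',top(P,e[0],e[1],e[2]+.028,.06))
E
```

```text
[ 0.42715775 -0.27582751  0.18713977] 0.05503435539548407 63.62573862075806 [-1.15956639 -0.69339463 -1.13761857]
box (16018, array([ 0.4316, -0.2742,  0.2137]), ((426.9954528808594, -276.6856384277344), (96.21321105957031, 71.28591918945312), 8.883285522460938), ((426.47442626953125, -275.0769958496094), 55.641502380371094))
```

View pics/w9.png

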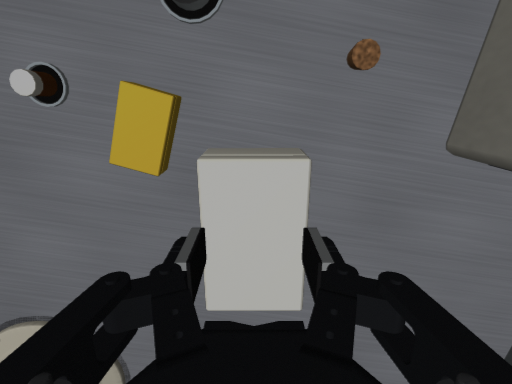

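The white slide box is held level at (255,230). I'll carry it to the oblong tray.

Call:
servo_tool([
  [[0, 0, 0], [0.022, -0.035, 0], 45],
  [[0, 0, 0], [0.022, -0.035, 0], 45],
  [[0, 0, 0], [0.022, -0.035, 0], 45],
  [[0, 0, 0], [0.022, -0.035, 0], 45],
  [[0, 0, 0], [0.022, -0.035, 0], 45],
  [[0, 0, 0], [0.022, -0.035, 0], 45],
  [[0, 0, 0], [0.022, -0.035, 0], 45],
  [[0, 0, 0], [0.022, -0.035, 0], 45],
  [[0, 0, 0], [0.022, -0.035, 0], 45],
  [[0, 0, 0], [0.022, -0.035, 0], 45],
  [[0, 0, 0], [0.022, -0.035, 0], 45],
  [[0, 0, 0], [0.02, -0.03, 0], 45],
])

```text
time: 28.85
ee_pos: [0.6224, 0.1478, 0.1846]
tcp_rot: [-178.6, 0.2, 12.7]
wrist_force: [0.3, 0.2, -0.7]
opening: 0.0549
grasp_force: 63.7
```

Call:
servo_tool([
  [[0, 0, -6.5], [0, 0, 0], 45],
  [[0, 0, -6.5], [0, 0, 0], 45],
  [[0, 0, -6.5], [0, 0, 0], 45],
  [[0, 0, 0], [0, 0, 0], 45],
  [[0, 0, 0], [0, 0, 0], 45],
])

```text
time: 29.35
ee_pos: [0.6222, 0.1461, 0.1855]
tcp_rot: [-178.7, -0.3, 31.9]
wrist_force: [-0.1, -0.8, -1.8]
opening: 0.0549
grasp_force: 63.7
```

```bash
python3 - <<'E'
from t import *
o=get_obs();e=o['ee_pos'];print(e,o['tcp_rot'],o['opening'],o['grasp_force'],o['q'].round(1))
im,d,c=snap('wrist'); P,u,v=cloud(d,c)
m=(im.min(2)[v,u]>100)&(abs(P[:,2]-e[2]-.0275)<.004)&(np.hypot(P[:,0]-e[0],P[:,1]-e[1])<.06)
print('box',cv2.minAreaRect((P[m][:,:2]*1000).astype(np.float32)))
print('obl',floor(im,P,u,v,.6185,.176,.08),rim(P,.6185,.176,.085,.0575,.0395,28.9))
E
```

```text
[0.62218229 0.14610273 0.18548688] [-178.65760608   -0.33291324   31.91570026] 0.05494489573248513 63.67462635040283 [ 12.6  17.4  21.9  94.6   1.4 160.6]
box ((622.3875732421875, 146.1859130859375), (96.20027160644531, 60.00482940673828), 31.88461685180664)
obl (2312, np.float64(0.0027), ((645.7353515625, 190.71109008789062), (49.416114807128906, 74.58443450927734), 29.154754638671875)) (473, array([0.6177, 0.176 ]), np.float64(28.9), np.float64(0.0031))
```

Call:
servo_tool([
  [[-1.3, -0.3, 3], [0, 0, 0], 45],
  [[0, 0, 0], [0.0112, -0.028, 0], 45],
  [[0, 0, 0], [0, 0, 0.03], 45],
  [[0, 0, 0], [0, 0, 0.04], 45],
  [[0, 0, 0], [0, 0, 0.04], 45],
  [[0, 0, 0], [0, 0, 0.02], 45],
  [[0, 0, 0], [0, 0, 0], 45],
  [[0, 0, 0], [0, 0, 0], 45],
])

```text
time: 30.2
ee_pos: [0.619, 0.1762, 0.0574]
tcp_rot: [-180.0, -0.1, 29.0]
wrist_force: [-0.1, 0.2, -0.1]
opening: 0.0549
grasp_force: 63.8
```

Call:
servo_tool([
  [[0, 0, 0], [0, 0, 0.02], 45],
  [[0, 0, 0], [0, 0, 0.015], 45],
  [[0, 0, 0], [0, 0, 0.007], 45],
  [[0, 0, 0], [0, 0, 0.003], 45],
  [[0, 0, 0], [0, 0, 0], 45],
  [[0, 0, 0], [0, 0, 0], 45],
])

```text
time: 30.8
ee_pos: [0.6195, 0.1765, 0.0125]
tcp_rot: [-180.0, -0.2, 29.1]
wrist_force: [0.2, 0.8, -1.4]
opening: 0.0549
grasp_force: 63.8
```

Call:
servo_tool([
  [[0, 0, 0], [-0.0005, 0, 0.0015], 45],
  [[0, 0, 0], [0, 0, 0.001], 45],
  [[0, 0, 0], [0, 0, 0], 45],
  [[0, 0, 0], [0, 0, 0], 45],
])

```text
time: 31.2
ee_pos: [0.6191, 0.1762, 0.0103]
tcp_rot: [180.0, -0.2, 29.1]
wrist_force: [-1.0, -0.5, 5.5]
opening: 0.0546
grasp_force: 68.1
```

Call:
servo_tool([
  [[0, 0, 0], [0, 0, 0], 75],
  [[0, 0, 0], [0, 0, 0], 90],
  [[0, 0, 0], [0, 0, 0], 100],
  [[0, 0, 0], [0, 0, 0], 100],
  [[0, 0, 0], [0, 0, -0.02], 100],
  [[0, 0, 0], [0, 0, -0.04], 100],
  [[0, 0, 0], [0, 0, -0.05], 100],
  [[0, 0, 0], [0, 0, -0.05], 100],
  [[0, 0, 0], [-0.04, 0.02, -0.04], 100],
  [[0, 0, 0], [-0.05, 0.03, -0.02], 100],
  [[0, 0, 0], [-0.05, 0.03, 0], 100],
  [[0, 0, 0], [-0.05, 0.03, 0], 100],
])

```text
time: 32.4
ee_pos: [0.523, 0.0163, 0.219]
tcp_rot: [180.0, -0.2, 29.2]
wrist_force: [1.0, -0.4, -0.3]
opening: 0.0855
grasp_force: 0.0
```

Call:
servo_tool([
  [[0, 0, 0], [0, 0, 0], 100],
  [[0, 0, 0], [0, 0, 0], 100],
  [[0, 0, 0], [0, 0, 0], 100],
])

```text
time: 32.7
ee_pos: [0.5243, 0.018, 0.2184]
tcp_rot: [-180.0, -0.1, 29.1]
wrist_force: [-0.4, -0.3, -1.2]
opening: 0.0855
grasp_force: 0.0
```

```bash
python3 - <<'E'
from t import *
o=get_obs();e=o['ee_pos'];print(e,o['tcp_rot'],o['time'])
for cn in('wrist','scene','side'):
    im,d,c=snap(cn,'end_'+cn+'.png'); P,u,v=cloud(d,c); print(cn)
    for n,x,y,h,r,f in [('box',.6185,.176,.038,.065,0),('tin',.61,-.175,.04,.04,1),('case',.411,.278,.038,.035,0),('jar',.48,-.0135,.038,.025,1)]:
        print(n,top(P,x,y,h,r), floor(im,P,u,v,x,y,.08 if n=='box' else .05,f))
    print(rim(P,.6185,.176,.085,.0575,.0395,28.9),ring(P,.61,-.175,.0355))
E
```

```text
[0.5242831  0.01799816 0.2183561 ] [-1.79974844e+02 -1.28986995e-01  2.91273036e+01] 32.7
wrist
box (3709, array([0.6084, 0.171 , 0.0381]), ((607.1511840820312, 170.86959838867188), (71.09039306640625, 60.29122543334961), 28.89678382873535), ((607.7943725585938, 170.52670288085938), 45.55583190917969)) (889, np.float64(0.0022), ((608.465576171875, 171.7274627685547), (89.614990234375, 75.48556518554688), 28.94112777709961))
tin (1231, array([ 0.6111, -0.1725,  0.0397]), ((610.5706176757812, -173.2661590576172), (50.90912628173828, 51.084678649902344), 5.142917633056641), ((610.6945190429688, -173.60667419433594), 26.22527503967285)) (389, np.float64(0.0019), ((611.0143432617188, -175.69020080566406), 33.74333572387695))
case (891, array([0.4116, 0.2779, 0.0382]), ((410.61346435546875, 278.900146484375), (36.39899826049805, 37.279685974121094), 67.85946655273438), ((410.0322570800781, 279.5854187011719), 25.103525161743164)) (588, np.float64(0.0049), ((410.4437561035156, 280.2012023925781), (51.11469650268555, 49.63050079345703), 67.44239044189453))
jar (317, array([ 0.481 , -0.0128, 
[... 2451 characters left out ...]
((411.5704650878906, 279.85693359375), (36.66840362548828, 39.069766998291016), 68.5754623413086), ((410.3785095214844, 280.28607177734375), 24.017723083496094)) (95, np.float64(0.0017), ((406.5450439453125, 289.29974365234375), (62.81623840332031, 37.88658142089844), 28.345989227294922))
jar (59, array([ 0.4809, -0.0108,  0.0372]), ((481.3348388671875, -10.719110488891602), (26.60074806213379, 26.250144958496094), 57.32810974121094), ((482.3175048828125, -11.631319046020508), 14.54654598236084)) (31, np.float64(0.0017), ((480.9918518066406, -14.598252296447754), 18.68454933166504))
(171, array([0.6216, 0.1743]), np.float64(29.23), np.float64(0.0043)) (63, array([ 0.6142, -0.1785,  0.0338]))
```

View pics/end_wrist.png

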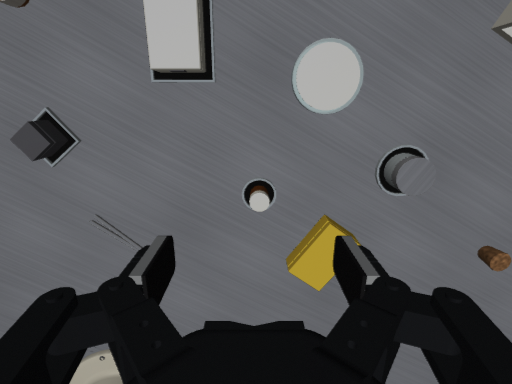

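View pics/end_scene.png

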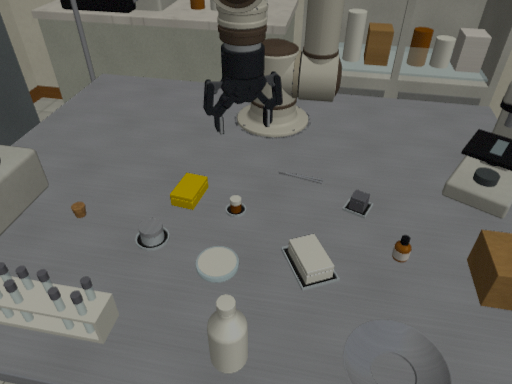

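The scene view shows all four containers upright, centred and aligned in their trays: slide box (310,258), tin (152,233), case (358,202) and jar (235,205). The petri dish, the bottle and the yellow box have not moved. I'm handing in.

```bash
python3 -c "
from workcell import *
print(job_done())"
```

```text
the job is handed in; nothing more can be done
None
```

The pile is taken apart and handed in at about 33 s: slide box, tin, square case and jar each stand upright within about 2 mm of the middle of their own trays, box and case lined up with the tray sides, petri dish and reagent bottle untouched.

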